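# Stopper the studio flask from the supply box

### The job

Close up the glass flask for the night: swing the flap of the plywood supply box right back until it stays open by itself, take out the larger of the two rubber stoppers and press it, narrow end down, upright and snug into the neck of the flask. Then lower the flap until it is fully shut, without letting it fall, and leave the flask standing upright where it is and the other things undisturbed.

Things in the scene. Friction and masses are not known exactly. Their poses are not given: they have to be found in the camera images.
- box: Plywood supply box, fixed to the table, 165 mm deep (x) by 220 mm wide (y), walls 9 mm; front wall (-x, robot side) 70 mm high, back wall (+x) 95 mm. Origin: centre of its underside on the table; z up. Inner floor 9 mm above it, 147 x 202 mm; a divider 6 mm thick runs along x at y = 0, top 39 mm above the origin, with one stopper standing on each side of it. A sloping flap covers it.
- flap_hinge (a point): Middle of the hinge line of the flap, at the top edge of the box's back wall (box frame x = +82.5, y = 0, z = 96 mm). Fixed; axes as the box. The hinge line runs along the box's y.
- flap (a joint): Angle of the flap about its hinge: 0 = shut (sloping down to the front by 0.150 rad), growing as the front edge swings up and back to the box's +x; 1.95 = stop, 13 degrees past upright. Board 175 mm long from the hinge, 226 wide, 6 thick; 0.24 kg with its pull. Free hinge, no spring or catch: let go below about 1.5 it falls shut, above about 1.7 it leans back and stays on its stop.
- flap_pull (a point): Centre of the flap's pull, a round steel bar 10 mm thick, 100 mm long along y, 82 mm clear between its posts. Moves with the flap: 163 mm along the board from the hinge, 35 mm over its upper face (41 mm over the hinge), 12 mm short of the free edge. Axes turn with the flap: -x along the board to the free edge, z out of its upper face (to +x of the box when upright). It can turn in the fingers.
- stopper: The larger rubber stopper, brown-red, a plain tapered bung: 38 mm across the top, 31 mm across the foot (edge chamfered 1.5 mm), 35 mm high, about 45 g. It stands on its narrow foot on the floor of the box. Origin: centre of its foot; z up through the wide top.
- small_stopper: The smaller rubber stopper, same rubber, 22 mm across the top, 17 mm across the foot, 25 mm high; it stands on the other side of the divider and stays in the box. Origin: centre of its foot.
- flask: Loose conical flask of clear glass, about 0.2 kg, standing on the table: 90 mm across the foot, 150 mm high, neck 42 mm across outside (44 at the rim) with a round 34 mm bore. Origin: centre of its underside; z up along the neck. The larger stopper enters the neck freely at its foot and wedges when its foot is about 15 mm below the rim, about 20 mm of it standing out.
- flask_rim (a point): Centre of the mouth of the flask, in the plane of its rim, 150 mm above its underside; axes as the flask.
- paint_tall: Dark blue paint bottle, 46 mm across, 135 mm high, loose; a bystander. Origin: centre of its underside.
- paint_short: Red paint bottle, 38 mm across, 90 mm high, loose; a bystander. Origin: centre of its underside.
- brush: Wide flat brush lying on the table, 210 mm long along its x (bristles at +x), 54 mm wide, 15 mm thick; a bystander. Origin: on its underside, 110 mm from the handle's end.
Not all that is in view belongs to the job. Several things have the shape of the flask; the one meant has the colours described above.

How it is judged:
By the outcome, as a careful person would: the job done as asked, in the order asked, and still so for the second after the job is handed in, with the robot touching nothing.
It also fails if it takes over 72 s, if anything falls off the work surface, if the arm or the gripper's body presses on something with over 40 N, if the wrist force passes 120 N, or if a joint passes its speed limit or range.

### The arm

A 6-joint arm with a two-finger parallel gripper is mounted at the origin on the work surface. World frame = base frame: x ahead of the robot, y to its left, z up, the work surface at z = 0. Lengths are in mm, angles in rad, forces in N, time in s.
With the tool pointing down it reaches from about 425 to 950 mm from the base axis. Payload 3.5 kg.
Tool frame: the origin (TCP) lies on the centre line of the jaws, within the pads' length; the fingertips stand 17 mm ahead of it and the grasp point (between the pads) lies 2 mm behind it (manip.nose_length is the distance from the TCP to the fingertips, in mm); z points along the fingers, y is the line along which they close (so a half turn about z gives the same grasp; the last joint's range is limited). The gripper opens to 85 mm and grips with 20 to 120 N. Pads are 22 mm wide; open, the fingers measure 114 mm over their backs; the gripper's body (76 mm by 85 mm) begins 54 mm behind the grasp point. The pads swing forward as they close: fully open they stand 13 mm farther back than shut.
Start: joints at [1.129, 0.286, 1.577, -0, 1.279, -0.15], TCP at [194.145, 646.463, 248.325] pointing down, gripper open.
Joint ranges: [-2.77, 2.77], [-0.9, 2.22], [0.21, 2.48], [-1.53, 4.67], [0.24, 2.81], [-2.84, 2.84]. Speed limits (rad/s): [2.79, 2.79, 3.14, 3.14, 3.14, 3.14].

### API

Orientations are given as a unit quaternion [x, y, z, w].
In Python, from rig import manip, cams, ticket gives the robot as it stands.
- The arm moves only by the shell command python3 -m creep 'ROWS' [FORCE]. ROWS is JSON, one flat list of numbers, 7 for each row, row after row: the shift along the world's x, y, z normalised to -1 to 1, where 1 is 0.2 m, then the turn, a rotation vector about the world's x, y, z normalised to -1 to 1, where 1 is 30 degrees, then the closure, from 0 (fully open) to 1 (shut). A call has 1 to 20 rows; each row is the pose to reach, as a shift and turn from the pose commanded when the call began; what a row does not reach only later rows make up. A row lasts 1/10 s, in which the tool goes at most 50 mm and 8.59 degrees, less where a joint would pass 70% of its speed; a pose out of reach is approached as far as the arm can. A call with a number of a shift or a turn outside -1 to 1 is refused whole. A call with a gripper value outside its range is refused whole. The fingers move at their own pace and stop on an object; FORCE is the grip in N (left out, the last holds). Time passes only in rows, so rows that repeat a pose let the fingers close. It gives the time, the measured TCP pose, the force, the opening and the grip force at its end, in the units of the state.
- manip.get_obs(): the state, without advancing time (a new reading comes with each control period).
- cams.grab_frame(name): name is "side" or "top"; returns a dict with "pixels" (420x560x3 uint8, red, green, blue), "fx", "fy", "cx", "cy" (pixels), "k1" (the pictures are not rectified: a ray, as slopes to the right and down, at radius r is drawn at 1 + k1 r^2 times it, then the intrinsics apply), "rvec" (rotation vector, rad) and "tvec" (3), from world to camera coordinates, as OpenCV has them. Camera axes: x right, y down, z forward; pixel columns grow to the right and rows downward; lengths in mm; the calibration is good to about 2 mm. A picture is of the moment at which its call begins. There is no depth.
- ticket.job_done(): hands the job in; it is judged then, once.
The state is a dict: "time_s": time; "joint_pos": joint angles; "dq": joint speeds; "tau": joint torques, N m; "position": TCP position; "tool_rot": TCP orientation; "contact_force": force on the tool from outside, world axes, zero at the start; "ft_torque": the same for the moment, N m; "width": finger opening in mm; "gripper_force": force on a finger pad.
Only numpy, scipy, OpenCV 4.12 (cv2) and the standard library are available. Lean on these libraries where they do the work, as an engineer would, in place of code of your own. Each camera call takes 0.05 s, during which the arm holds its last target. There are 200 camera calls.

## Working session

There is one attempt and no reset: what is moved stays moved. The work goes in short steps, Python scripts to look and compute and a shell command to move; the robot and the scene stay as the last step left them, time stands still between calls to the robot, and variables do not carry over. Pictures are saved under pics/ and viewed, at most 10 in all, crops included, and the job is handed in when it is done.

```bash
mkdir -p pics; ls
python3 - <<'E'
from rig import manip,cams
import cv2,pickle
d={}
for n in("top","side"):
    f=cams.grab_frame(n);d[n]=f;cv2.imwrite(f"pics/{n}0.png",f["pixels"][:,:,::-1])
    print(n,{k:v for k,v in f.items() if k!="pixels"})
pickle.dump(d,open("f0.pkl","wb"))
print(manip.get_obs())
E
```

```text
pics
top {'fx': 397.7620984370234, 'fy': 397.7620984370234, 'cx': 284.75640015106904, 'cy': 206.6230384507301, 'k1': -0.0844847593227858, 'rvec': array([ 2.18755097, -2.1436653 ,  0.15628258]), 'tvec': array([-10.22367921, 551.2578051 , 959.79984072])}
side {'fx': 422.68044426153995, 'fy': 422.68044426153995, 'cx': 281.6308012606276, 'cy': 202.90333824458622, 'k1': 0.03795811593132532, 'rvec': array([ 2.14730788, -0.31458243,  0.15187785]), 'tvec': array([-509.15365404,  203.02716635,  897.58854743])}
{'time_s': 0.1, 'joint_pos': array([ 1.12900470e+00,  2.87093560e-01,  1.57802902e+00,  1.12882678e-05,
        1.27862055e+00, -1.49996162e-01]), 'dq': array([ 2.58222278e-03, -8.31812608e-05, -4.20465266e-03, -8.73422590e-04,
        3.24289565e-04,  8.84736867e-05]), 'tau': array([ 4.46741169e-04, -4.07293975e+01, -2.93700010e+01, -1.09538296e-04,
        3.35039513e-03, -1.68842843e-05]), 'position': array([193.90290785, 645.96405516, 247.07533745]), 'tool_rot': array([ 1.45382214e-01,  9.89374982e-01, -1.02693409e-03, -3.18702247e-04]), 'contact_force': array([-0.54340818,  0.27916044,  0.12450209]), 'ft_torque': array([-0.00922406, -0.02459749,  0.005504  ]), 'gripper_force': 0.0, 'width': 85.41831507577061}
```

View pics/top0.png

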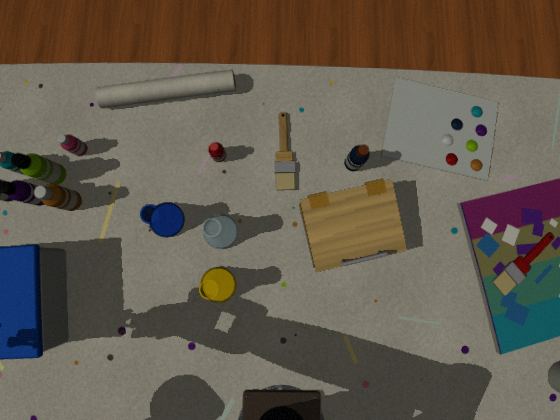

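View pics/side0.png

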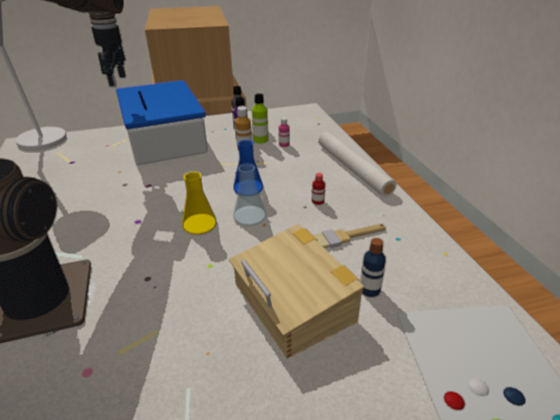

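The top view shows the flap around (353,225), with its hinges at (314,200) and (375,187) and the pull at (365,257). The clear flask is at (220,232), and the blue and yellow flasks are decoys. In the side view the clear flask's foot is near (249,213) and its mouth near (246,170).

```bash
cat > h.py <<'E'
import numpy as np,cv2,pickle
def cam(f):
    R,_=cv2.Rodrigues(f["rvec"]);return R,np.asarray(f["tvec"]).ravel()
def ray(f,u,v):
    x,y=(u-f["cx"])/f["fx"],(v-f["cy"])/f["fy"];rd=np.hypot(x,y);r=rd
    for _ in range(20): r=rd/(1+f["k1"]*r*r)
    s=r/rd if rd else 1
    R,t=cam(f);d=R.T@np.array([x*s,y*s,1]);return -R.T@t,d/np.linalg.norm(d)
def plane(f,u,v,z):
    o,d=ray(f,u,v);return o+d*(z-o[2])/d[2]
def proj(f,p):
    R,t=cam(f);c=R@np.asarray(p,float)+t;x,y=c[:2]/c[2];k=1+f["k1"]*(x*x+y*y)
    return f["fx"]*x*k+f["cx"],f["fy"]*y*k+f["cy"]
def tri(f1,p1,f2,p2):
    o1,d1=ray(f1,*p1);o2,d2=ray(f2,*p2)
    s=np.linalg.lstsq(np.c_[d1,-d2],o2-o1,rcond=None)[0];a=o1+s[0]*d1;b=o2+s[1]*d2
    return (a+b)/2,np.linalg.norm(a-b)
E
python3 - <<'E'
from h import *
d=pickle.load(open("f0.pkl","rb"))
f=d["top"];im=f["pixels"]
hsv=cv2.cvtColor(im,cv2.COLOR_RGB2HSV)
m=((hsv[...,0]>8)&(hsv[...,0]<28)&(hsv[...,1]>85)&(hsv[...,2]>90)).astype(np.uint8)
m[:160]=0;m[290:]=0;m[:,:290]=0;m[:,420:]=0
m=cv2.morphologyEx(m,cv2.MORPH_OPEN,np.ones((3,3)))
c=max(cv2.findContours(m,0,1)[0],key=cv2.contourArea)
h=cv2.convexHull(c);q=cv2.approxPolyDP(h,6,True)[:,0];print(q.tolist(),cv2.minAreaRect(c))
for u,v in q:
    print(u,v,plane(f,u,v,102).round(1),plane(f,u,v,76).round(1))
def crop(n,x,y,w,h,k): return cv2.resize(d[n]["pixels"][y:y+h,x:x+w,::-1],None,fx=k,fy=k,interpolation=cv2.INTER_CUBIC)
a=crop("top",295,170,120,110,3.3);b=crop("top",185,195,70,110,3.3);c2=crop("side",215,150,80,90,3.3);e=np.zeros((600,800,3),np.uint8)
e[:a.shape[0],:a.shape[1]]=a;e[:b.shape[0],400:400+b.shape[1]]=b
e2=crop("side",225,220,140,70,2.8);c2=crop("side",220,155,60,75,3)
e[365:365+e2.shape[0],:e2.shape[1]]=e2;e[365:365+c2.shape[0],400:400+c2.shape[1]]=c2
cv2.imwrite("pics/crop.png",e)
E
```

```text
[[391, 180], [405, 250], [316, 271], [300, 200]] ((353.3509521484375, 223.84011840820312), (76.43053436279297, 94.9009780883789), 77.27564239501953)
391 180 [ 612.1 -249.2  102. ] [ 617.3 -256.8   76. ]
405 250 [ 447.  -280.2  102. ] [ 447.5 -288.7   76. ]
316 271 [395.7 -72.3 102. ] [394.8 -74.9  76. ]
300 200 [559.2 -33.2 102. ] [563.  -34.6  76. ]
```

View pics/crop.png

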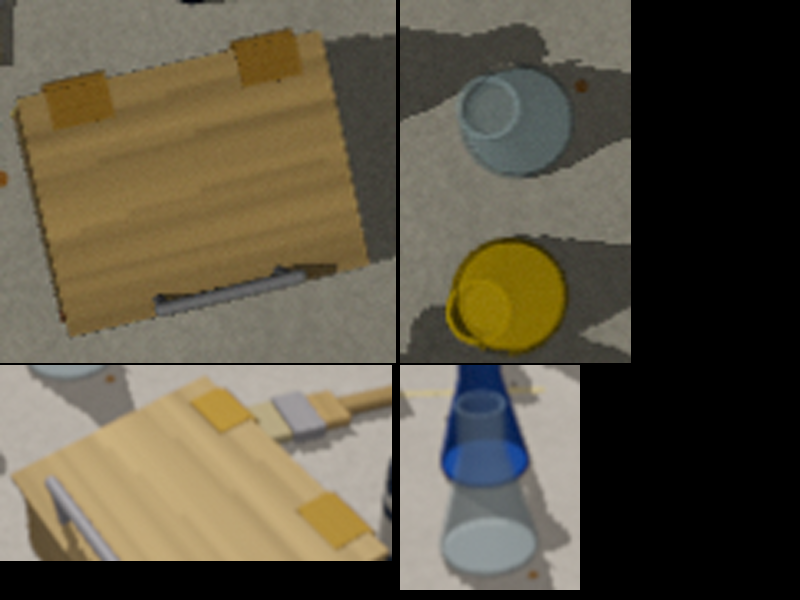

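The crop gives these positions:
- **Flap corners (top view):** (299.5,201), (392.6,180), (406,251) and (315.6,271).
- **Pull ends (top view):** (342.6,263.6) and (387,253).
- **Clear flask, top view:** mouth (212.3,227.4), foot (220.5,231.7).
- **Clear flask, side view:** mouth (246.7,168), foot (249.7,215).

Run:
```python
from h import *
d=pickle.load(open("f0.pkl","rb"));f=d["top"];s=d["side"]
A=plane(f,299.5,200.9,102);B=plane(f,392.6,180,102);C=plane(f,406.2,250.9,76);D=plane(f,315.6,271.2,76)
print(A,B,C,D,"w",np.linalg.norm(A-B),np.linalg.norm(C-D),"l",np.linalg.norm(A-D),np.linalg.norm(B-C))
for p,q in((D,A),(C,B)): print("yaw x",np.arctan2(*(q-p)[1::-1]))
for p,q in((B,A),(C,D)): print("yaw y",np.arctan2(-(q-p)[0],(q-p)[1]))
P=plane(f,342.6,263.6,112.2);Q=plane(f,387.1,253.3,112.2);print("pull",P,Q,(P+Q)/2,np.linalg.norm(P-Q),np.arctan2(-(P-Q)[0],(P-Q)[1]))
yaw=np.mean([np.arctan2(*(q-p)[1::-1]) for p,q in((D,A),(C,B))]+[np.arctan2(-(q-p)[0],(q-p)[1]) for p,q in((B,A),(C,D),(Q,P))])
M=(A+B+C+D)/4; e=np.array([np.cos(yaw),np.sin(yaw)])
# mean of board: 87.5*cos from hinge, + 6 sin (top face shifts back)
print("yaw",yaw,"hinge est",M[:2]+e*(87.5*np.cos(.15)), "from pull",((P+Q)/2)[:2]+e*(163*np.cos(.15)+41*np.sin(.15)))
print("rim",plane(f,212.3,227.4,150),"foot",plane(f,220.5,231.7,0),tri(f,(212.3,227.4),s,(246.7,168)),tri(f,(220.5,231.7),s,(249.7,215)))
# side view check of pull
H=M[:2]+e*(87.5*np.cos(.15));print([proj(s,p) for p in (A,B,C,D,P,Q)])
```

```text
[557.07139476 -32.01251666 102.        ] [ 612.18262775 -253.07233302  102.        ] [ 445.41601393 -291.56878065   76.        ] [394.32661932 -73.9174927   76.        ] w 227.8260090807936 223.5670131939545 l 170.05260641739898 173.11579929519897
yaw x 0.2520145417298495
yaw x 0.22686627989977962
yaw y 0.2443240786079551
yaw y 0.23055654480465282
pull [ 413.68704073 -131.84660895  112.2       ] [ 438.60228306 -234.79661542  112.2       ] [ 426.1446619  -183.32161218  112.2       ] 105.92201439132576 0.23744749766207932
yaw 0.23824178854086328 hinge est [ 586.32289584 -142.22513883] from pull [ 588.7159176  -143.84053276]
rim [487.52098332 160.92873483 150.        ] foot [487.32865356 163.92118747   0.        ] (array([488.23689104, 161.20686856, 147.76368632]), np.float64(1.1345169882451358)) (array([488.10522882, 163.52007519,   1.85387289]), np.float64(1.79149639936336))
[(np.float64(296.5778958567261), np.float64(222.22356494536137)), (np.float64(362.46945395956124), np.float64(285.88478599497057)), (np.float64(281.30317237911316), np.float64(333.0910851742924)), (np.float64(228.68191248874408), np.float64(257.41781115239877)), (np.float64(242.4184685165252), np.float64(260.405684170363)), (np.float64(268.3366817469958), np.float64(295.2328639813383))]
```

```bash
python3 -m creep '[0.98,-0.88,0,0,0,-1,0.5,0.98,-0.88,0,0,0,-1,0.5,0.98,-0.88,0,0,0,-1,0.5,0.98,-0.88,0,0,0,-1,0.5,0.98,-0.88,0,0,0,-1,0.5,0.98,-0.88,0,0,0,-1,0.5]' 40
```

```text
time_s: 0.7
position: [393.1, 467.2, 247.8]
tool_rot: [0.399, 0.917, -0.001, 0.0]
contact_force: [-0.5, -0.3, 1.0]
width: 42.6
gripper_force: 0.0
```

```bash
python3 -m creep '[0.45,-0.95,0,0,0,-0.99,0.5,0.45,-0.95,0,0,0,-0.99,0.5,0.45,-0.95,0,0,0,-0.99,0.5,0.45,-0.95,0,0,0,-0.99,0.5,0.45,-0.95,0,0,0,-0.99,0.5]'; python3 -m creep '[0.05,-0.98,0,0,0,0,0.5,0.05,-0.98,0,0,0,0,0.5,0.05,-0.98,0,0,0,0,0.5,0.05,-0.98,0,0,0,0,0.5]';python3 -m creep '[-0.2,-0.98,0,0,0,0,0.5,-0.2,-0.98,0,0,0,0,0.5,-0.2,-0.98,0,0,0,0,0.5,-0.2,-0.98,0,0,0,0,0.5,-0.2,-0.98,0,0,0,0,0.5,-0.2,-0.98,0,0,0,0,0.5]'; python3 -c "
from rig import manip;print(manip.get_obs())"
```

```text
time_s: 1.2
position: [481.4, 277.1, 248.0]
tool_rot: [0.621, 0.784, -0.001, 0.0]
contact_force: [-0.2, 1.2, 0.2]
width: 42.9
gripper_force: 0.0
time_s: 1.6
position: [489.7, 83.7, 248.1]
tool_rot: [0.618, 0.786, 0.0, -0.0]
contact_force: [0.8, -0.6, 0.4]
width: 42.9
gripper_force: 0.0
time_s: 2.2
position: [450.0, -111.7, 248.1]
tool_rot: [0.619, 0.785, 0.0, -0.0]
contact_force: [1.1, -0.9, -0.0]
width: 42.9
gripper_force: 0.0
{'time_s': 2.2, 'joint_pos': array([-4.63076153e-01, -1.95724416e-01,  2.07687884e+00,  1.00191682e-03,
        1.26119017e+00, -6.98522189e-01]), 'dq': array([ 0.04927815, -0.00056815,  0.00366908,  0.00118399,  0.00099684,
        0.00356724]), 'tau': array([-1.17973018e+00, -2.12733650e+01, -2.92759126e+01, -6.17640722e-02,
       -1.88377633e-02, -1.74246094e-02]), 'position': array([ 450.0412417 , -111.67404107,  248.0848779 ]), 'tool_rot': array([ 6.19281916e-01,  7.85168478e-01,  3.90744128e-04, -4.65058417e-04]), 'contact_force': array([ 1.05989332, -0.88293833, -0.03212583]), 'ft_torque': array([-0.02647724, -0.03513561, -0.02602206]), 'gripper_force': 0.0, 'width': 42.92654770465054}
```

```bash
python3 -m creep '[-0.12,-0.355,-0.35,0,0,0,0.5,-0.12,-0.355,-0.35,0,0,0,0.5,-0.12,-0.355,-0.35,0,0,0,0.5,-0.12,-0.355,-0.5,0,0,0,0.5,-0.12,-0.355,-0.6,0,0,0,0.5,-0.12,-0.355,-0.69,0,0,0,0.5,-0.12,-0.355,-0.69,0,0,0,0.5]' 40
python3 - <<'E'
from rig import cams
import cv2,numpy as np
e=np.zeros((560,800,3),np.uint8)
a=cams.grab_frame("top")["pixels"][160:290,280:430,::-1];b=cams.grab_frame("side")["pixels"][150:340,200:380,::-1]
a=cv2.resize(a,None,fx=2.6,fy=2.6);b=cv2.resize(b,None,fx=2.2,fy=2.2);e[:a.shape[0],:a.shape[1]]=a;e[:b.shape[0],400:400+b.shape[1]]=b
cv2.imwrite("pics/grasp.png",e)
E
```

```text
time_s: 2.9
position: [425.6, -179.4, 108.2]
tool_rot: [0.617, 0.787, 0.0, -0.003]
contact_force: [-0.4, -0.1, 0.3]
width: 42.8
gripper_force: 0.0
```

View pics/grasp.png

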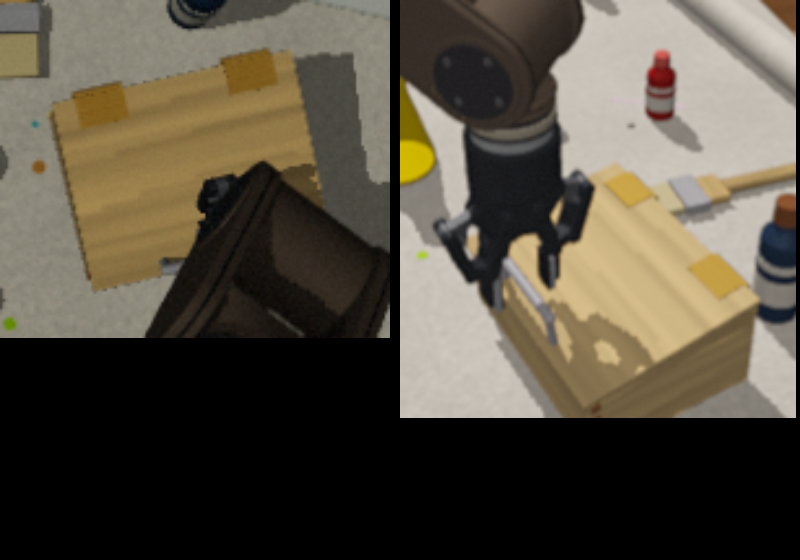

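The side crop shows the fingers straddling the bar at about (525,280), in from the posts. I'll close on it now.

```bash
python3 -m creep '[0,0,0,0,0,0,0.95,0,0,0,0,0,0,0.95,0,0,0,0,0,0,0.95,0,0,0,0,0,0,0.95,0,0,0,0,0,0,0.95,0,0,0,0,0,0,0.95]' 40
python3 - <<'E'
import numpy as np
H=np.array([587.3,-143]);e=np.array([.972,.236])
def P(th):
    a=th-.15;u=np.array([-np.cos(a),np.sin(a)]);n=np.array([np.sin(a),np.cos(a)]);q=163*u+41*n
    return np.r_[H+e*q[0],96+q[1]]
p=P(0)
for t in np.arange(0,2.01,.15): print(round(t,2),((P(t)-p)/200).round(3),P(t).round(0))
print(1.9,((P(1.9)-p)/200).round(3), 1.95,((P(1.95)-p)/200).round(3))
E
```

```text
time_s: 3.6
position: [426.8, -182.8, 111.7]
tool_rot: [0.619, 0.786, 0.0, 0.001]
contact_force: [-0.8, 2.2, 6.8]
width: 8.8
gripper_force: 39.2
0.0 [0. 0. 0.] [ 425. -182.  112.]
0.15 [0.021 0.005 0.124] [ 429. -181.  137.]
0.3 [0.06  0.014 0.244] [ 437. -180.  161.]
0.45 [0.115 0.028 0.356] [ 448. -177.  183.]
0.6 [0.186 0.045 0.458] [ 462. -173.  204.]
0.75 [0.272 0.066 0.548] [ 479. -169.  222.]
0.9 [0.369 0.09  0.625] [ 499. -165.  237.]
1.05 [0.477 0.116 0.685] [ 520. -159.  249.]
1.2 [0.592 0.144 0.728] [ 543. -154.  258.]
1.35 [0.712 0.173 0.753] [ 567. -148.  263.]
1.5 [0.834 0.202 0.759] [ 591. -142.  264.]
1.65 [0.956 0.232 0.747] [ 616. -136.  261.]
1.8 [1.074 0.261 0.715] [ 640. -130.  255.]
1.95 [1.187 0.288 0.666] [ 662. -125.  245.]
1.9 [1.15  0.279 0.685] 1.95 [1.187 0.288 0.666]
```

```bash
python3 -m creep '[0.009,0.002,0.062,0,0,0,0.95,0.021,0.005,0.124,0,0,0,0.95,0.038,0.009,0.184,0,0,0,0.95,0.06,0.014,0.244,0,0,0,0.95,0.086,0.021,0.3,0,0,0,0.95,0.115,0.028,0.356,0,0,0,0.95,0.149,0.036,0.408,0,0,0,0.95,0.186,0.045,0.458,0,0,0,0.95,0.227,0.055,0.504,0,0,0,0.95,0.272,0.066,0.548,0,0,0,0.95,0.319,0.078,0.588,0,0,0,0.95,0.369,0.09,0.625,0,0,0,0.95,0.369,0.09,0.625,0,0,0,0.95]'
```

```text
time_s: 4.9
position: [499.8, -164.4, 240.1]
tool_rot: [0.618, 0.786, -0.001, -0.001]
contact_force: [-10.8, 1.0, 13.3]
width: 8.0
gripper_force: 40.2
```

```bash
python3 -m creep '[0.05,0.013,0.047,0,0,0,0.95,0.105,0.026,0.075,0,0,0,0.95,0.165,0.04,0.1,0,0,0,0.95,0.223,0.054,0.118,0,0,0,0.95,0.283,0.068,0.131,0,0,0,0.95,0.343,0.083,0.143,0,0,0,0.95,0.404,0.097,0.147,0,0,0,0.95,0.465,0.112,0.149,0,0,0,0.95,0.526,0.127,0.145,0,0,0,0.95,0.587,0.142,0.137,0,0,0,0.95,0.646,0.157,0.123,0,0,0,0.95,0.705,0.171,0.105,0,0,0,0.95,0.75,0.182,0.087,0,0,0,0.95,0.75,0.182,0.087,0,0,0,0.95]'
```

```text
time_s: 6.3
position: [651.8, -126.4, 251.5]
tool_rot: [0.618, 0.786, 0.002, -0.0]
contact_force: [-0.5, 5.1, 2.8]
width: 8.5
gripper_force: 43.6
```

```bash
python3 -m creep '[0.03,0.008,-0.02,0,0,0,0.95,0.055,0.013,-0.035,0,0,0,0.95,0.055,0.013,-0.035,0,0,0,0.95,0.055,0.013,-0.035,0,0,0,0.77,0.055,0.013,-0.035,0,0,0,0.77,0.055,0.013,-0.035,0,0,0,0.77,0.055,0.013,-0.035,0,0,0,0.77]'; python3 -m creep '[0.0,0.0,0.05,0,0,0,0.77,0.0,0.0,0.15,0,0,0,0.77,0.0,0.0,0.35,0,0,0,0.77,0,0,0.5,0,0,0,0.77,0,0,0.5,0,0,0,0.6]'
```

```text
time_s: 7.0
position: [660.8, -126.1, 245.0]
tool_rot: [0.619, 0.786, -0.0, -0.0]
contact_force: [0.1, 0.1, -0.2]
width: 19.8
gripper_force: 0.0
time_s: 7.5
position: [662.9, -126.4, 354.1]
tool_rot: [0.619, 0.786, 0.002, 0.006]
contact_force: [0.6, -0.9, 1.1]
width: 33.1
gripper_force: 0.0
```

```bash
python3 -m creep '[-0.8,0.95,0,0,0,0,0.4,-0.8,0.95,0,0,0,0,0.4,-0.8,0.95,0,0,0,0,0.4,-0.8,0.95,0,0,0,0,0.4,-0.8,0.95,0,0,0,0,0.4,-0.8,0.95,0,0,0,0,0.4]'
python3 - <<'E'
from rig import cams
import cv2,numpy as np,pickle
e=np.zeros((560,800,3),np.uint8)
d={n:cams.grab_frame(n) for n in("top","side")};pickle.dump(d,open("f1.pkl","wb"))
a=d["top"]["pixels"][150:290,280:430,::-1];b=d["side"]["pixels"][150:350,200:380,::-1]
a=cv2.resize(a,None,fx=2.6,fy=2.6,interpolation=2);b=cv2.resize(b,None,fx=2.2,fy=2.2,interpolation=2);e[:a.shape[0],:a.shape[1]]=a;e[:b.shape[0],400:400+b.shape[1]]=b
cv2.imwrite("pics/open.png",e)
E
```

```text
time_s: 8.1
position: [497.8, 67.9, 345.9]
tool_rot: [0.617, 0.787, 0.0, -0.0]
contact_force: [-0.1, -0.9, -0.4]
width: 51.2
gripper_force: 0.0
```

View pics/open.png

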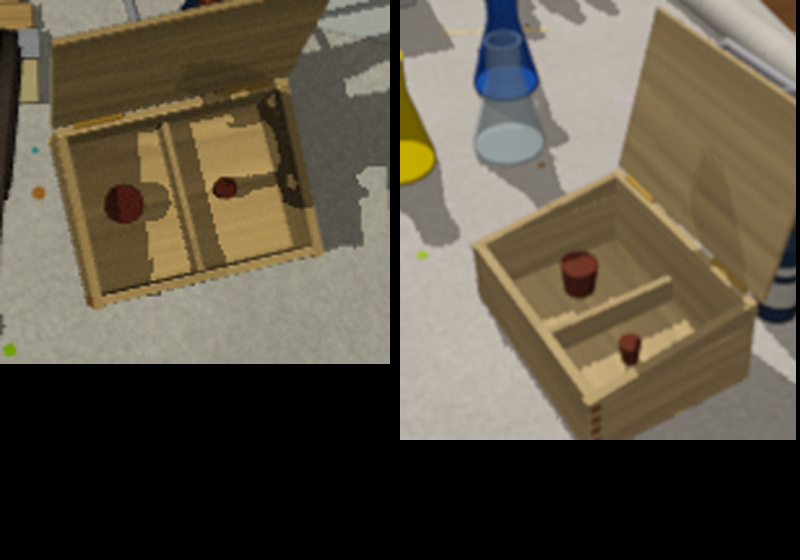

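The flap stays open. The large stopper is in the left compartment, at crop (124,203) from the top and (579,262) from the side. The small one is on the other side of the divider.

Run:
```python
from h import *
d=pickle.load(open("f1.pkl","rb"));f=d["top"];s=d["side"]
hsv=cv2.cvtColor(f["pixels"],cv2.COLOR_RGB2HSV)
m=(((hsv[...,0]<7)|(hsv[...,0]>172))&(hsv[...,1]>110)).astype(np.uint8);m[:200]=0;m[270:]=0;m[:,:300]=0;m[:,400:]=0
for c in cv2.findContours(m,0,1)[0]:
    if cv2.contourArea(c)<30: continue
    print(cv2.contourArea(c),cv2.minEnclosingCircle(c),cv2.fitEllipse(c)); u,v=cv2.fitEllipse(c)[0]; print(plane(f,u,v,44),plane(f,u,v,34))
u,v=280+124/2.6,150+203/2.6
print("tri",tri(f,(u,v),s,(281.4,269)), tri(f,(u,v),s,(281.2,268.5)))
# box rim corners: front wall top z=70 outer corners  (crop px)
for x,y,z in((97,305,70),(321,252,70)): print(plane(f,280+x/2.6,150+y/2.6,z))
H=np.array([587.3,-143]);e=np.array([.972,.236]);n=np.array([-.236,.972])
print("pred",H-165*e+110*n,H-165*e-110*n)
```

```text
113.5 ((327.3442687988281, 228.13934326171875), 6.991205215454102) ((327.7270812988281, 228.19662475585938), (12.292095184326172, 12.984903335571289), 174.8017120361328)
[ 498.8037581  -105.93396929   44.        ] [ 499.53658265 -107.20941168   34.        ]
tri (array([ 499.3352295 , -105.99175723,   43.12393832]), np.float64(0.3507344858451493)) (array([ 499.10339537, -105.79341445,   44.47418501]), np.float64(0.081873003607119))
[403.35134042 -78.46674613  70.        ]
[ 455.00857077 -286.9089309    70.        ]
pred [400.96 -75.02] [ 452.88 -288.86]
```

```bash
python3 -m creep '[0.007,-0.87,0,0,0,0,0.3,0.007,-0.87,0,0,0,0,0.3,0.007,-0.87,0,0,0,0,0.3,0.007,-0.87,0,0,0,0,0.3,0.007,-0.87,-0.5,0,0,0,0.3,0.007,-0.87,-1,0,0,0,0.3,0.007,-0.87,-1,0,0,0,0.3,0.007,-0.87,-1,0,0,0,0.3,0.007,-0.87,-1,0,0,0,0.3,0.007,-0.87,-1,0,0,0,0.3,0.007,-0.87,-1,0,0,0,0.3]'; python3 -c "
from rig import manip;print(manip.nose_length,manip.get_obs()['position'])"
```

```text
time_s: 9.3
position: [504.6, -111.0, 149.1]
tool_rot: [0.619, 0.786, 0.001, 0.003]
contact_force: [-0.5, 0.7, 0.8]
width: 59.3
gripper_force: 0.0
17.0 [ 504.64258683 -111.01165128  149.11350602]
```

```bash
python3 -m creep '[-0.027,0.024,-0.2,0,0,0,0.3,-0.027,0.024,-0.35,0,0,0,0.3,-0.027,0.024,-0.45,0,0,0,0.3,-0.027,0.024,-0.54,0,0,0,0.3,-0.027,0.024,-0.54,0,0,0,0.3,-0.027,0.024,-0.54,0,0,0,0.3]'
python3 - <<'E'
from rig import cams
import cv2,numpy as np
e=np.zeros((560,800,3),np.uint8)
b=cams.grab_frame("side")["pixels"][200:320,200:360,::-1]
cv2.imwrite("pics/st.png",cv2.resize(b,None,fx=4,fy=4,interpolation=2))
E
```

```text
time_s: 9.9
position: [499.1, -105.7, 40.3]
tool_rot: [0.619, 0.786, 0.001, 0.002]
contact_force: [-0.5, 0.8, 0.7]
width: 59.8
gripper_force: 0.0
```

View pics/st.png

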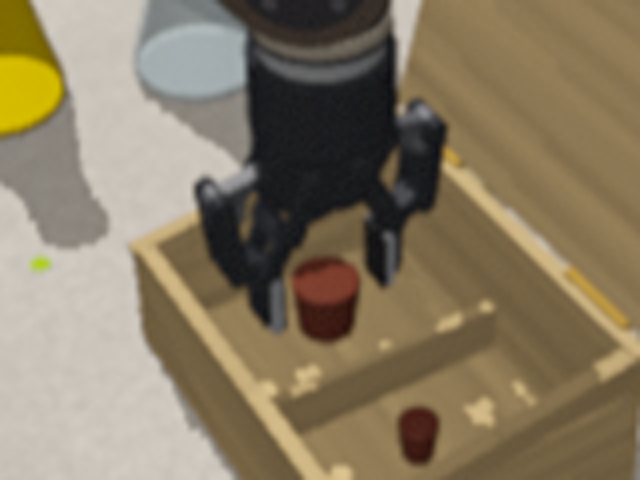

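The stopper at (327,298) stands between the fingers, whose tips are at (275,325) and (388,280). I'll close and lift.

```bash
python3 -m creep '[0,0,0,0,0,0,0.7,0,0,0,0,0,0,0.7,0,0,0,0,0,0,0.7,0,0,0,0,0,0,0.7,0,0,0,0,0,0,0.7]' 40; python3 -m creep '[0,0,0.05,0,0,0,0.7,0,0,0.15,0,0,0,0.7,0,0,0.35,0,0,0,0.7,0,0,0.6,0,0,0,0.7,0,0,0.85,0,0,0,0.7,0,0,1,0,0,0,0.7,0,0,1,0,0,0,0.7]'; python3 -c "
from rig import manip,cams
import cv2
print(manip.get_obs()['position'])
cv2.imwrite('pics/lift.png',cv2.resize(cams.grab_frame('side')['pixels'][60:270,170:350,::-1],None,fx=2.8,fy=2.8,interpolation=2))"
```

```text
time_s: 10.45
position: [498.5, -105.4, 39.8]
tool_rot: [0.618, 0.786, 0.0, 0.002]
contact_force: [-0.3, 0.2, 4.8]
width: 35.7
gripper_force: 39.4
time_s: 11.15
position: [499.6, -105.8, 244.7]
tool_rot: [0.618, 0.786, 0.002, 0.006]
contact_force: [0.9, 0.7, 0.4]
width: 35.3
gripper_force: 40.0
[ 499.55029362 -105.75078809  244.69438524]
```

View pics/lift.png

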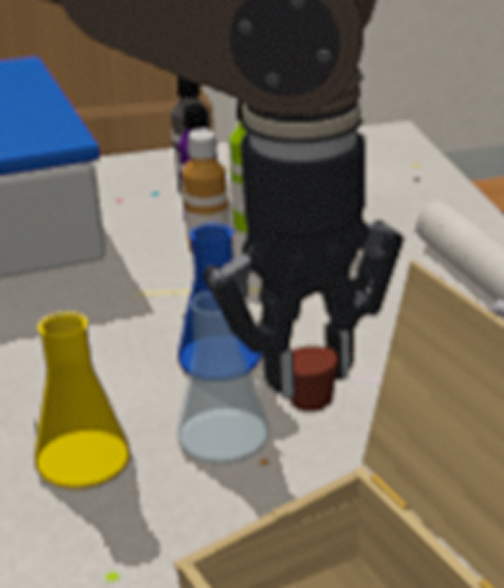

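The stopper is held upright between the pads at (312,378), and the clear flask's mouth is at (207,305). I'll carry the stopper over the flask.

```bash
python3 -m creep '[-0.03,0.7,0,0,0,0,0.7,-0.03,0.7,0,0,0,0,0.7,-0.03,0.7,0,0,0,0,0.7,-0.03,0.7,0,0,0,0,0.7]'; python3 -m creep '[-0.03,0.64,0,0,0,0,0.7,-0.03,0.64,0,0,0,0,0.7,-0.03,0.64,0,0,0,0,0.7,-0.03,0.64,-0.1,0,0,0,0.7,-0.03,0.64,-0.15,0,0,0,0.7,-0.03,0.64,-0.15,0,0,0,0.7,-0.03,0.64,-0.15,0,0,0,0.7]';  python3 -c "
from rig import manip,cams
import cv2,pickle
print(manip.get_obs()['position'])
f=cams.grab_frame('side');pickle.dump(f,open('f2.pkl','wb'))
cv2.imwrite('pics/over.png',cv2.resize(f['pixels'][110:230,200:300,::-1],None,fx=5,fy=5,interpolation=2))"
```

```text
time_s: 11.6
position: [488.8, 39.3, 235.1]
tool_rot: [0.616, 0.787, -0.001, -0.003]
contact_force: [0.3, -0.1, 0.1]
width: 35.6
gripper_force: 40.0
time_s: 12.3
position: [484.7, 162.4, 206.9]
tool_rot: [0.619, 0.785, -0.001, -0.001]
contact_force: [-0.7, -0.7, -0.6]
width: 35.1
gripper_force: 40.1
[484.65972075 162.36548878 206.8626451 ]
```

View pics/over.png

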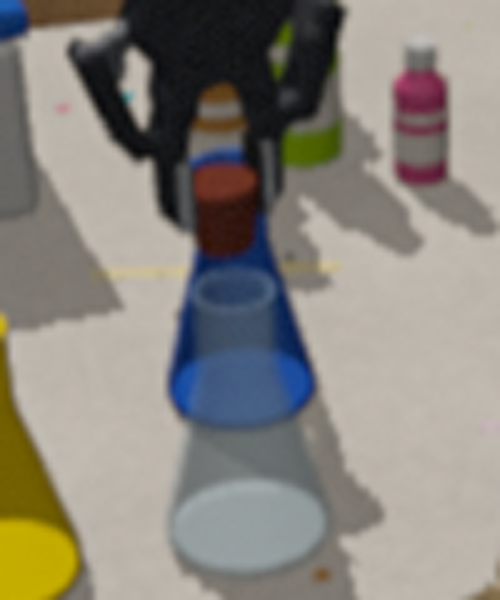

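The stopper hangs upright over the neck. Its top centre is at about (245,146) and its foot at (245,158.6), with the flask rim centre at (247,168.2).

Run:
```python
from h import *
f=pickle.load(open("f2.pkl","rb"))
im=f["pixels"];hsv=cv2.cvtColor(im,cv2.COLOR_RGB2HSV)
m=(((hsv[...,0]<10)|(hsv[...,0]>170))&(hsv[...,1]>90)&(hsv[...,2]<150)).astype(np.uint8);m[:140]=0;m[165:]=0;m[:,:235]=0;m[:,256:]=0
ys,xs=np.nonzero(m);print(xs.min(),xs.max(),ys.min(),ys.max())
for y in range(ys.min(),ys.max()+1): print(y,xs[ys==y].min(),xs[ys==y].max(),end="; ")
print()
T=(484.7,162.4)
for z in (176,211): print(z,"proj TCP axis",proj(f,(*T,z)))
print("rim proj",proj(f,(488,161.5,150)),proj(f,(488,162.5,150)), "stopper foot",plane(f,245,158.6,176),"top",plane(f,245,146,211),"rim",plane(f,247,168.2,150))
for dx,dy in((10,0),(0,10)): print(np.subtract(proj(f,(488+dx,162+dy,150)),proj(f,(488,162,150))))
```

```text
239 251 143 160
143 241 250; 144 239 251; 145 239 251; 146 239 251; 147 239 251; 148 239 251; 149 239 251; 150 239 251; 151 239 250; 152 240 250; 153 240 249; 154 240 249; 155 240 249; 156 239 249; 157 240 249; 158 240 249; 159 240 248; 160 242 245; 
176 proj TCP axis (np.float64(244.2897807729858), np.float64(157.94613388878636))
211 proj TCP axis (np.float64(243.40076905812074), np.float64(145.03073713839007))
rim proj (np.float64(246.302353730681), np.float64(167.19725618117675)) (np.float64(246.2159925327158), np.float64(167.00904523752757)) stopper foot [485.64525578 158.55973903 176.        ] top [487.27317872 156.15665669 211.        ] rim [488.56291087 156.02118311 150.        ]
[ 3.92224327 -0.58817418]
[-0.85720035 -1.86809941]
```

```bash
python3 -m creep '[0.018,-0.002,-0.04,0,0,0,0.7,0.018,-0.002,-0.08,0,0,0,0.7,0.018,-0.002,-0.11,0,0,0,0.7,0.018,-0.002,-0.13,0,0,0,0.7,0.018,-0.002,-0.145,0,0,0,0.7,0.018,-0.002,-0.145,0,0,0,0.7]'; python3 -m creep '[0,0,-0.01,0,0,0,0.7,0,0,-0.02,0,0,0,0.7,0,0,-0.02,0,0,0,0.7]'
```

```text
time_s: 12.95
position: [488.2, 162.8, 178.1]
tool_rot: [0.619, 0.786, -0.0, -0.0]
contact_force: [-0.1, 0.5, -0.7]
width: 35.2
gripper_force: 40.1
time_s: 13.25
position: [488.4, 162.9, 174.5]
tool_rot: [0.618, 0.786, -0.0, -0.0]
contact_force: [-0.2, 1.5, -0.9]
width: 35.3
gripper_force: 40.1
```

```bash
python3 -m creep '[0,0,-0.01,0,0,0,0.7,0,0,-0.02,0,0,0,0.7,0,0,-0.03,0,0,0,0.7,0,0,-0.03,0,0,0,0.7]';  python3 -c "
from rig import manip,cams
import cv2,pickle
print(manip.get_obs())
f=cams.grab_frame('side');pickle.dump(f,open('f2.pkl','wb'))
cv2.imwrite('pics/in.png',cv2.resize(f['pixels'][110:230,200:300,::-1],None,fx=5,fy=5,interpolation=2))"
```

```text
time_s: 13.65
position: [488.3, 162.9, 168.3]
tool_rot: [0.619, 0.786, -0.0, -0.0]
contact_force: [-0.6, 0.3, -1.1]
width: 35.3
gripper_force: 40.0
{'time_s': 13.65, 'joint_pos': array([ 1.24665174e-01,  1.49814502e-02,  2.03587499e+00,  2.06527041e-04,
        1.09147053e+00, -1.12478464e-01]), 'dq': array([ 0.00121266, -0.00376988, -0.0035377 , -0.00346266,  0.00435189,
       -0.00040383]), 'tau': array([-2.58810511e-01, -2.78026789e+01, -2.73164642e+01, -9.68412822e-02,
       -6.93974574e-02,  1.61956781e-03]), 'position': array([488.27234007, 162.91994294, 168.27972851]), 'tool_rot': array([ 6.18532687e-01,  7.85758978e-01, -1.96814897e-04, -3.23203095e-04]), 'contact_force': array([-0.56013356,  0.32233195, -1.12776175]), 'ft_torque': array([ 0.04248579,  0.09433214, -0.04721325]), 'gripper_force': 40.04813095321879, 'width': 35.34145238029893}
```

View pics/in.png

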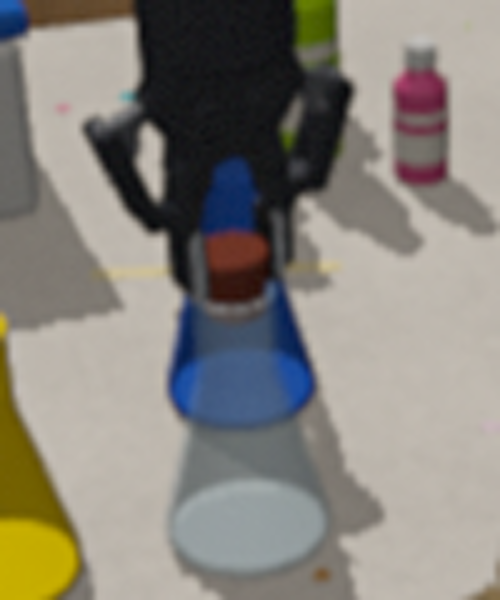

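The stopper's lower part is inside the rim at about (235,300), upright and centred, and the flask hasn't moved. I'll press down gently.

```bash
python3 -m creep '[0,0,-0.01,0,0,0,0.7,0,0,-0.015,0,0,0,0.7,0,0,-0.015,0,0,0,0.7]' 60;python3 -m creep '[0,0,-0.005,0,0,0,0.7,0,0,-0.01,0,0,0,0.7,0,0,-0.01,0,0,0,0.7]'
```

```text
time_s: 14.0
position: [488.7, 163.0, 166.4]
tool_rot: [0.619, 0.786, 0.0, -0.0]
contact_force: [-1.9, 0.8, 4.1]
width: 34.8
gripper_force: 61.6
time_s: 14.3
position: [489.2, 163.1, 166.3]
tool_rot: [0.618, 0.786, 0.0, 0.0]
contact_force: [-5.1, -0.3, 12.3]
width: 34.8
gripper_force: 65.3
```

```bash
python3 -m creep '[-0.004,0,-0.007,0,0,0,0.7,-0.005,0,-0.014,0,0,0,0.7,-0.005,0,-0.014,0,0,0,0.7]'
```

```text
time_s: 14.6
position: [489.2, 163.2, 166.2]
tool_rot: [0.618, 0.786, 0.001, 0.001]
contact_force: [-8.1, -0.6, 20.8]
width: 34.6
gripper_force: 70.1
```

```bash
python3 -m creep '[-0.008,0,0.017,0,0,0,0.7,-0.008,0,0.017,0,0,0,0.7,-0.008,0,0.017,0,0,0,0.66,-0.008,0,0.017,0,0,0,0.6,-0.008,0,0.017,0,0,0,0.5,-0.008,0,0.017,0,0,0,0.4,-0.008,0,0.017,0,0,0,0.4]' 20;  python3 -m creep '[0,0,0.05,0,0,0,0.4,0,0,0.15,0,0,0,0.4,0,0,0.3,0,0,0,0.6,0,0,0.35,0,0,0,0.8,0,0,0.35,0,0,0,1,0,0,0.35,0,0,0,1,0,0,0.35,0,0,0,1]'; python3 -c "
from rig import manip,cams
import cv2,pickle
d={n:cams.grab_frame(n) for n in('side','top')};pickle.dump(d,open('f3.pkl','wb'))
import numpy as np
a=d['side']['pixels'][110:230,200:300,::-1];b=d['top']['pixels'][190:310,170:270,::-1]
cv2.imwrite('pics/rel.png',cv2.resize(np.hstack([a,b]),None,fx=4,fy=4,interpolation=2))"
```

```text
time_s: 15.3
position: [485.3, 162.6, 163.2]
tool_rot: [0.619, 0.786, -0.001, -0.001]
contact_force: [-0.2, -0.3, -0.5]
width: 51.2
gripper_force: 0.0
time_s: 16.0
position: [485.0, 162.7, 232.5]
tool_rot: [0.619, 0.786, -0.001, -0.001]
contact_force: [-0.8, 0.1, -0.6]
width: -0.0
gripper_force: 0.0
```

View pics/rel.png

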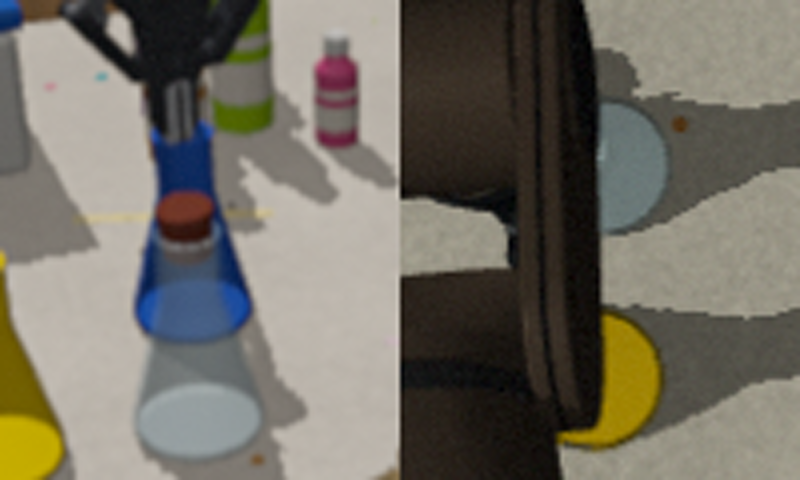

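The stopper sits upright in the neck at about (185,217), with the rim below it at about (187,243). I'll press it from above with the closed fingertips to seat it.

```bash
python3 -m creep '[0.018,-0.003,-0.1,0,0,0,1,0.018,-0.003,-0.16,0,0,0,1,0.018,-0.003,-0.2,0,0,0,1,0.018,-0.003,-0.2,0,0,0,1,0.018,-0.003,-0.2,0,0,0,1]'; python3 -m creep '[0,0,-0.01,0,0,0,1,0,0,-0.02,0,0,0,1,0,0,-0.03,0,0,0,1,0,0,-0.03,0,0,0,1]'
```

```text
time_s: 16.6
position: [489.5, 162.3, 194.3]
tool_rot: [0.619, 0.786, -0.0, -0.0]
contact_force: [-0.1, 0.1, 0.7]
width: -0.0
gripper_force: 0.0
time_s: 17.0
position: [489.4, 162.2, 188.2]
tool_rot: [0.619, 0.786, -0.0, -0.0]
contact_force: [0.8, 0.2, -0.8]
width: -0.0
gripper_force: 0.0
```

```bash
python3 -m creep '[0,0,-0.005,0,0,0,1,0,0,-0.01,0,0,0,1,0,0,-0.015,0,0,0,1,0,0,-0.02,0,0,0,1,0,0,-0.02,0,0,0,1]';python3 -m creep '[0,0,-0.007,0,0,0,1,0,0,-0.015,0,0,0,1,0,0,-0.015,0,0,0,1]'
```

```text
time_s: 17.5
position: [490.0, 162.3, 184.8]
tool_rot: [0.619, 0.786, 0.0, 0.0]
contact_force: [0.7, -0.2, 2.1]
width: 0.0
gripper_force: 0.7
time_s: 17.8
position: [490.6, 162.4, 183.5]
tool_rot: [0.619, 0.786, 0.001, 0.001]
contact_force: [-1.7, -0.7, 8.4]
width: 0.0
gripper_force: 4.0
```

```bash
python3 -m creep '[-0.003,0,-0.01,0,0,0,1,-0.005,0,-0.02,0,0,0,1,-0.005,0,-0.02,0,0,0,1]';python3 -m creep '[0,0,-0.005,0,0,0,1,0,0,-0.01,0,0,0,1,0,0,-0.01,0,0,0,1]'; python3 -c "
from rig import manip
print(manip.get_obs()['ft_torque'])"
```

```text
time_s: 18.1
position: [490.9, 162.5, 182.6]
tool_rot: [0.618, 0.786, 0.002, 0.002]
contact_force: [-3.6, -1.6, 18.5]
width: -0.0
gripper_force: 9.1
time_s: 18.4
position: [491.6, 162.6, 182.5]
tool_rot: [0.618, 0.786, 0.002, 0.003]
contact_force: [-6.0, -1.7, 25.2]
width: -0.1
gripper_force: 12.2
[-0.23309321  1.09674283  0.02155017]
```

```bash
python3 -m creep '[0,0,0.1,0,0,0,1,0,0,0.3,0,0,0,1,0,0,0.6,0,0,0,1,0,0,0.85,0,0,0,1,0,-0.3,0.9,0,0,0,0.77,0,-0.6,0.9,0,0,0,0.77,0,-0.9,0.9,0,0,0,0.77,0,-0.9,0.9,0,0,0,0.77]' 40
python3 - <<'E'
from rig import cams
from h import *
d={n:cams.grab_frame(n) for n in('side','top')};pickle.dump(d,open('f4.pkl','wb'))
cs={}
for n,(x0,y0,x1,y1) in(("top",(195,210,235,250)),("side",(232,145,262,185))):
    im=d[n]["pixels"];hsv=cv2.cvtColor(im,cv2.COLOR_RGB2HSV)
    m=(((hsv[...,0]<10)|(hsv[...,0]>170))&(hsv[...,1]>90)).astype(np.uint8);k=np.zeros_like(m);k[y0:y1,x0:x1]=m[y0:y1,x0:x1]
    ys,xs=np.nonzero(k);print(n,len(xs),xs.min(),xs.max(),ys.min(),ys.max(),xs.mean(),ys.mean());cs[n]=k
    c=max(cv2.findContours(k,0,1)[0],key=cv2.contourArea);print(cv2.fitEllipse(c))
    if n=="side":
        for y in range(ys.min(),ys.max()+1): r=xs[ys==y];print(y,r.min(),r.max(),end="; ")
        print()
    else: print([plane(d[n],*cv2.fitEllipse(c)[0],z) for z in (168,170)])
s=d["side"]
for z in(150,168,170): print(z,proj(s,(488.3,161.3,z)))
E
```

```text
time_s: 19.2
position: [487.9, -20.2, 355.1]
tool_rot: [0.619, 0.785, -0.0, -0.0]
contact_force: [0.0, -0.8, -0.2]
width: 19.7
gripper_force: 0.0
top 226 202 218 218 234 210.02212389380531 226.5353982300885
((210.02333068847656, 226.5281982421875), (15.990368843078613, 16.251123428344727), 120.78166961669922)
[array([488.03980542, 162.96103028, 168.        ]), array([487.89717255, 162.62270028, 170.        ])]
side 127 239 252 159 169 245.89763779527559 164.1259842519685
((245.8983917236328, 164.12741088867188), (10.605988502502441, 13.279142379760742), 89.21939849853516)
159 244 248; 160 241 251; 161 240 252; 162 240 252; 163 239 252; 164 240 252; 165 240 252; 166 240 252; 167 240 251; 168 241 251; 169 242 250; 
150 (np.float64(246.4376215619418), np.float64(167.21723472539063))
168 (np.float64(246.01347001483083), np.float64(160.823122848732))
170 (np.float64(245.96578984623432), np.float64(160.10487804212121))
```

The stopper's top is centred over the rim and looks symmetric in both views, so it is upright and seated. Next I'll lower the flap.

```bash
python3 -m creep '[0.868,-0.53,0,0,0,0,0.77,0.868,-0.53,0,0,0,0,0.77,0.868,-0.53,0,0,0,0,0.77,0.868,-0.53,0,0,0,0,0.77,0.868,-0.53,0,0,0,0,0.77,0.868,-0.53,0,0,0,0,0.77,0.868,-0.53,0,0,0,0,0.77]' 40
```

```text
time_s: 20.0
position: [661.7, -122.5, 355.3]
tool_rot: [0.618, 0.786, 0.0, -0.0]
contact_force: [0.1, -0.7, 0.4]
width: 19.8
gripper_force: 0.0
```

```bash
python3 -m creep '[-0.004,-0.018,-0.15,0,0,0,0.77,-0.004,-0.018,-0.3,0,0,0,0.77,-0.004,-0.018,-0.4,0,0,0,0.77,-0.004,-0.018,-0.47,0,0,0,0.77,-0.004,-0.018,-0.52,0,0,0,0.77,-0.004,-0.018,-0.55,0,0,0,0.77,-0.004,-0.018,-0.55,0,0,0,0.77]'; python3 -m creep '[0,0,0,0,0,0,0.95,0,0,0,0,0,0,0.95,0,0,0,0,0,0,0.95,0,0,0,0,0,0,0.95]' 40
```

```text
time_s: 20.7
position: [661.2, -127.0, 245.4]
tool_rot: [0.618, 0.786, 0.0, -0.0]
contact_force: [0.7, 0.5, -0.8]
width: 19.3
gripper_force: 0.0
time_s: 21.1
position: [662.0, -127.3, 246.6]
tool_rot: [0.618, 0.786, 0.001, 0.001]
contact_force: [1.4, 2.3, 2.1]
width: 8.6
gripper_force: 39.2
```

```bash
python3 -m creep '[-0.055,-0.013,0.028,0,0,0,0.95,-0.113,-0.027,0.052,0,0,0,0.95,-0.172,-0.041,0.07,0,0,0,0.95,-0.231,-0.056,0.084,0,0,0,0.95,-0.292,-0.071,0.093,0,0,0,0.95,-0.353,-0.086,0.097,0,0,0,0.95,-0.414,-0.1,0.097,0,0,0,0.95,-0.475,-0.115,0.092,0,0,0,0.95,-0.535,-0.13,0.082,0,0,0,0.95,-0.595,-0.144,0.067,0,0,0,0.95,-0.653,-0.158,0.048,0,0,0,0.95,-0.71,-0.172,0.025,0,0,0,0.95,-0.765,-0.185,-0.003,0,0,0,0.95,-0.818,-0.198,-0.034,0,0,0,0.95,-0.818,-0.198,-0.034,0,0,0,0.95]'
```

```text
time_s: 22.6
position: [495.5, -168.6, 236.6]
tool_rot: [0.619, 0.786, -0.002, -0.0]
contact_force: [2.2, -7.8, -0.1]
width: 8.1
gripper_force: 39.1
```

```bash
python3 -m creep '[-0.035,-0.012,-0.036,0,0,0,0.95,-0.077,-0.024,-0.075,0,0,0,0.95,-0.12,-0.035,-0.12,0,0,0,0.95,-0.161,-0.044,-0.166,0,0,0,0.95,-0.198,-0.053,-0.216,0,0,0,0.95,-0.232,-0.06,-0.268,0,0,0,0.95,-0.262,-0.066,-0.324,0,0,0,0.95,-0.287,-0.073,-0.38,0,0,0,0.95,-0.309,-0.078,-0.44,0,0,0,0.95,-0.328,-0.082,-0.5,0,0,0,0.95,-0.336,-0.084,-0.54,0,0,0,0.95,-0.341,-0.085,-0.575,0,0,0,0.95,-0.344,-0.085,-0.6,0,0,0,0.95,-0.346,-0.085,-0.615,0,0,0,0.95,-0.346,-0.085,-0.625,0,0,0,0.95,-0.346,-0.085,-0.625,0,0,0,0.95]'
```

```text
time_s: 24.2
position: [427.6, -185.3, 113.0]
tool_rot: [0.618, 0.786, -0.002, 0.001]
contact_force: [-1.0, -9.5, 0.3]
width: 8.2
gripper_force: 42.1
```

```bash
python3 -m creep '[0,-0.01,-0.007,0,0,0,0.95,0,-0.01,-0.014,0,0,0,0.95,0,-0.01,-0.014,0,0,0,0.95]'
```

```text
time_s: 24.5
position: [427.5, -185.5, 111.9]
tool_rot: [0.618, 0.786, -0.0, -0.002]
contact_force: [-4.4, -0.0, 12.7]
width: 8.1
gripper_force: 43.7
```

```bash
python3 -m creep '[0,0,0.009,0,0,0,0.95,0,0,0.009,0,0,0,0.85,0,0,0.009,0,0,0,0.6,0,0,0.009,0,0,0,0.5,0,0,0.009,0,0,0,0.5,0,0,0.009,0,0,0,0.5]'; python3 -m creep '[0,0,0.05,0,0,0,0.5,0,0,0.2,0,0,0,0.5,0,0,0.5,0,0,0,0.5,0,0,0.8,0,0,0,0.5,0,0.3,0.95,0,0,0,0.5,0.1,0.8,0.95,0,0,0,0.5,0.1,0.8,0.95,0,0,0,0.5,0.1,0.8,0.95,0,0,0,0.5,0.1,0.8,0.95,0,0,0,0.5]'
python3 - <<'E'
from rig import cams
from h import *
o=pickle.load(open("f0.pkl","rb"))
d={n:cams.grab_frame(n) for n in('side','top')}
t=d["top"]
hsv=cv2.cvtColor(t["pixels"],cv2.COLOR_RGB2HSV)
m=((hsv[...,0]>8)&(hsv[...,0]<28)&(hsv[...,1]>85)&(hsv[...,2]>90)).astype(np.uint8)
m[:160]=0;m[290:]=0;m[:,:290]=0;m[:,420:]=0
m=cv2.morphologyEx(m,cv2.MORPH_OPEN,np.ones((3,3)))
q=cv2.approxPolyDP(cv2.convexHull(max(cv2.findContours(m,0,1)[0],key=cv2.contourArea)),6,True)[:,0];print(q.tolist())
# changed regions vs start
for n in d:
    df=(cv2.absdiff(d[n]["pixels"],o[n]["pixels"]).max(2)>40).astype(np.uint8);df=cv2.morphologyEx(df,cv2.MORPH_OPEN,np.ones((3,3)))
    print(n,[cv2.boundingRect(c) for c in cv2.findContours(df,0,1)[0]])
im=t["pixels"];k=(((hsv[...,0]<10)|(hsv[...,0]>170))&(hsv[...,1]>90)).astype(np.uint8)[210:250,195:235];ys,xs=np.nonzero(k);print("stopper top",len(xs),xs.mean()+195 if len(xs) else 0,ys.mean()+210 if len(xs) else 0)
E
```

```text
time_s: 25.1
position: [428.3, -185.6, 112.2]
tool_rot: [0.619, 0.786, 0.0, -0.001]
contact_force: [-0.6, -0.3, 0.2]
width: 42.3
gripper_force: 0.0
time_s: 26.0
position: [448.9, -23.4, 304.3]
tool_rot: [0.617, 0.787, 0.001, 0.001]
contact_force: [-0.2, -0.2, 0.3]
width: 43.1
gripper_force: 0.0
[[396, 198], [369, 222], [302, 201], [379, 179], [392, 181]]
side [(0, 378, 3, 20), (298, 371, 85, 49), (0, 371, 2, 4), (0, 347, 4, 21), (277, 284, 61, 50), (78, 273, 39, 77), (66, 267, 22, 51), (37, 192, 21, 43), (95, 184, 95, 236), (239, 159, 15, 12), (133, 114, 12, 8), (0, 30, 81, 159), (91, 16, 35, 71), (66, 8, 3, 3), (115, 0, 160, 158), (28, 0, 37, 10)]
top [(281, 417, 3, 3), (273, 417, 5, 3), (267, 417, 5, 3), (175, 414, 21, 6), (414, 410, 6, 5), (273, 410, 3, 3), (277, 407, 5, 4), (7, 328, 30, 21), (403, 247, 3, 3), (502, 234, 4, 7), (482, 219, 15, 15), (202, 218, 17, 17), (418, 196, 89, 224), (124, 196, 318, 224)]
stopper top 226 210.02212389380531 226.5353982300885
```

```bash
python3 -m creep '[0.1,1,0.2,0,0,0,0.5,0.1,1,0.2,0,0,0,0.5,0.1,1,0.2,0,0,0,0.5,0.1,1,0.2,0,0,0,0.5,0.1,1,0.2,0,0,0,0.5]'; python3 -m creep '[-0.1,1,0,0,0,0,0.5,-0.1,1,0,0,0,0,0.5,-0.1,1,0,0,0,0,0.5,-0.1,1,0,0,0,0,0.5,-0.1,1,0,0,0,0,0.5]'
python3 - <<'E'
from rig import cams
from h import *
o=pickle.load(open("f0.pkl","rb"))
for n in('side','top'):
    d=cams.grab_frame(n)
    df=(cv2.absdiff(d["pixels"],o[n]["pixels"]).max(2)>40).astype(np.uint8);df=cv2.morphologyEx(df,cv2.MORPH_OPEN,np.ones((2,2)))
    print(n,[cv2.boundingRect(c) for c in cv2.findContours(df,0,1)[0] if cv2.contourArea(c)>4])
E
```

```text
time_s: 26.6
position: [469.1, 176.8, 343.8]
tool_rot: [0.617, 0.787, 0.001, 0.0]
contact_force: [-0.2, -0.9, 0.1]
width: 42.5
gripper_force: 0.0
time_s: 27.1
position: [448.2, 376.6, 341.2]
tool_rot: [0.617, 0.787, -0.001, -0.001]
contact_force: [0.4, -1.0, 0.2]
width: 42.9
gripper_force: 0.0
side [(148, 321, 140, 99), (0, 310, 3, 10), (253, 281, 14, 20), (237, 226, 86, 78), (81, 185, 110, 235), (24, 177, 35, 61), (241, 160, 14, 12), (133, 115, 13, 8), (222, 62, 2, 7), (181, 0, 53, 74), (46, 0, 81, 88)]
top [(415, 411, 7, 6), (355, 260, 7, 3), (363, 258, 9, 3), (125, 252, 401, 168), (203, 219, 18, 18), (0, 194, 101, 226), (253, 192, 127, 77)]
```

Run:
```python
from rig import cams
from h import *
o=pickle.load(open("f0.pkl","rb"))
for f in(o["top"],cams.grab_frame("top")):
    hsv=cv2.cvtColor(f["pixels"],cv2.COLOR_RGB2HSV)
    m=((hsv[...,0]>8)&(hsv[...,0]<28)&(hsv[...,1]>95)&(hsv[...,2]>45)).astype(np.uint8)
    m[:160]=0;m[290:]=0;m[:,:290]=0;m[:,420:]=0
    m=cv2.morphologyEx(m,cv2.MORPH_OPEN,np.ones((3,3)))
    print("top",cv2.approxPolyDP(cv2.convexHull(max(cv2.findContours(m,0,1)[0],key=cv2.contourArea)),6,True)[:,0].tolist())
g=cams.grab_frame("side")
for n,f in(("a",o["side"]),("b",g)):
    hsv=cv2.cvtColor(f["pixels"],cv2.COLOR_RGB2HSV)
    m=((hsv[...,0]>8)&(hsv[...,0]<28)&(hsv[...,1]>80)&(hsv[...,2]>45)).astype(np.uint8)
    m[:225]=0;m[355:]=0;m[:,:225]=0;m[:,362:]=0
    m=cv2.morphologyEx(m,cv2.MORPH_OPEN,np.ones((3,3)))
    print("side",cv2.approxPolyDP(cv2.convexHull(max(cv2.findContours(m,0,1)[0],key=cv2.contourArea)),4,True)[:,0].tolist())
# changes at flask foot / bottles / brush
for n,f,w in(("flask foot",g,(230,190,272,226)),("red",g,(308,170,330,208)),("blue",g,(358,235,390,300)),("brush",g,(325,220,390,248))):
    x0,y0,x1,y1=w;df=cv2.absdiff(f["pixels"],o["side"]["pixels"])[y0:y1,x0:x1].max(2);print(n,(df>40).sum(),df.size)
```

```text
top [[391, 180], [406, 249], [316, 270], [300, 200]]
top [[391, 180], [406, 249], [316, 270], [301, 200]]
side [[299, 225], [358, 279], [361, 293], [356, 322], [285, 354], [238, 287], [230, 259]]
side [[298, 225], [358, 279], [361, 293], [356, 322], [285, 354], [237, 285], [230, 259]]
flask foot 0 1512
red 0 836
blue 0 2080
brush 0 1820
```

The flap's corners are back at their starting pixels. The regions around the flask's foot, both paint bottles and the brush haven't changed, so I'm handing in.

```bash
python3 -c "
from rig import ticket;print(ticket.job_done())"
```

```text
the job is handed in; nothing more can be done
None
```

The larger stopper is pressed snug and upright in the clear flask's neck and the flap was lowered under grip until shut; the flask, both paint bottles and the brush show no change in the camera images, and I handed the job in at about 27 s.

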